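# Load the battery pack into the half-covered charging bay

## Robot

A 6-joint arm with a two-finger parallel gripper is mounted at the origin on a cart in front of the work surface, level with it; the furniture and walls round the work are solid. World frame = base frame: x ahead of the robot, y to its left, z up, the work surface at z = 0. Lengths are in m, angles in rad, forces in N, time in s.
With the tool pointing down it reaches from about 0.375 to 0.925 m from the base axis. Payload 5.7 kg.
Tool frame: the origin (TCP) lies midway between the tips of the shut fingers; the grasp point (between the pads) lies 19 mm behind it; z points along the fingers, x is the direction in which the jaws open and shut, and the axes are right-handed (so a half turn about z gives the same grasp; the last joint's range is limited). The gripper opens to 88 mm and grips with 3 to 60 N. Pads are 20 mm wide; open, the fingers measure 115 mm over their backs; the gripper's body (75 mm by 178 mm) begins 61 mm behind the grasp point.
Start: joints at [1.046, 0.359, 1.51, -0, 1.272, -0.115], TCP at [0.239, 0.55, 0.223] pointing down, gripper open.
Joint ranges: [-2.97, 2.97], [-1.01, 2.36], [0.21, 2.38], [-0.96, 4.11], [0.2, 2.71], [-2.98, 2.98]. Speed limits (rad/s): [2.39, 2.39, 3.14, 3.14, 3.14, 3.14].

## Interface

Orientations are given as a unit quaternion [x, y, z, w].
In Python, from bench import move_ptp, servo_line, goto_joints, move_gripper, sleep, inverse_kinematics, capture, PlanningError, close_job, spot_in, silhouettes, current_clock, current_joint_pos, current_qvel, current_joint_torque, current_position, current_orientation, current_force, current_torque, current_finger_gap gives the robot as it stands. Calls block until the motion is done:
- move_ptp(position, orientation): joint-space move of the TCP to a pose.
- servo_line(position, orientation=None, rate=0.15, contact_N=None): straight line of the TCP; orientation=None keeps the orientation; rate is the mean speed in m/s. With contact_N (N) it stops when the force on the tool has changed by that much, and returns True; else False.
- goto_joints(angles): joint-space move.
- move_gripper(opening): finger opening in m; the grip force is fixed at half the most; returns when the fingers have stopped.
- sleep(seconds).
- inverse_kinematics(position, orientation): joint angles nearest the present ones, or None.
- capture(name): name is "scene" or "top"; returns a dict with "image" (384x512x3 uint8, blue, green, red), "range_z" (384x512 float32, m along the optical axis (not along the pixel's ray), 0 where there is no reading), "intrinsics" (3x3 intrinsics, pixels), "R" (3x3) and "t" (3): a world point X has camera coordinates R X + t. Camera axes: x right, y down, z forward; pixel columns grow to the right and rows downward; lengths in m; the calibration is good to about 2 mm. A picture is of the moment at which its call begins.
A pose or a line that the arm cannot do raises PlanningError and nothing moves.
- close_job(): hands the job in, once; it reports no verdict.
Trained networks look in the newest picture that a camera, given by its name, has taken for a name from the list of things; names that differ only in an ending like _2 or _b are one class to them, and where a whole thing is asked for, a point or a joint stands for the part that bears it (a point fixed in the world has none). Each returns a list of dicts, best first, with "conf" (0 to 1); they miss things now and then, are a little off and sometimes report something else, mostly with a low value. They report only what shows in the picture. A call takes as long as a camera call. They do not tell look-alikes from the thing itself.
- spot_in(camera, query): "xy" ([column, row] in pixels, amid what is visible of it).
- silhouettes(camera, query): "region" (384x512 bool, what is visible of it) and "xy" ([column, row] in pixels, amid what is visible of it).
Readings, each from a call of its own:
- current_clock(): time.
- current_joint_pos(): joint angles.
- current_qvel(): joint speeds.
- current_joint_torque(): joint torques, N m.
- current_position(): TCP position.
- current_orientation(): TCP orientation.
- current_force(): force on the tool from outside, world axes, zero at the start.
- current_torque(): the same for the moment, N m.
- current_finger_gap(): finger opening in m.
Only numpy, scipy, OpenCV 4.12 (cv2) and the standard library are available. Lean on these libraries where they do the work, as an engineer would, in place of code of your own. Each camera call takes 0.05 s, during which the arm holds its last target.

## Task

Load the grey battery pack into the green charging bay: tip its copper-contact end down by about 30 degrees, feed that end under the bay's black cover against the sprung contact plate, push the plate back and bring the pack level inside, so that it lies flat on the bay's floor and the plate pushes its other end home under the black lip of the bay's end wall. Let go of it, and leave the multimeter, the screw jar and the adapter where they are.

Things in the scene. Friction and masses are not known exactly. Their poses are not given: they have to be found in the camera images.
- pack: Loose battery pack, about 0.4 kg: flat grey case 160 (x) x 70 (y) x 32 (z) mm, orange carrying handle on top. Origin: centre of the underside, z up; nose (three copper contacts, blank white label on top beside it) at x = -80 mm, tail at +80. Handle: bar 22 mm wide, x = -16 to +68, z = 81 to 101 mm, on uprights 16 x 20 mm at x = -8 and +60; take it across y from above.
- pack_handle (a point): Centre of the orange handle bar of the pack, 26 mm from the case's centre toward the tail and 91 mm above its underside; axes as the pack's.
- pack_nose (a point): Lower edge of the pack's copper-contact end, at its middle (x = -80 mm, y = 0, z = 0 in the pack's frame).
- bay: Green bay, fixed, 218 x 94 x 73 mm. Origin at table level, z up, -x to its covered end. Inside: 82 mm wide, floor z = 8, end wall's face x = +100 with a black lip in to x = +96 at z = 44 to 64 (side walls also to z = 64). Black cover x = -112 to -22, z = 68 to 73. The opening on top, 118 mm, is shorter than the pack. Loaded, the pack's axes agree with the bay's, its origin at x = +20, y = 0, z = 8 mm.
- cover_edge (a point): Middle of the cover's lower free edge, at x = -22 mm, z = 68 mm in the bay's frame.
- end_wall_top (a point): Middle of the inner upper edge of the black lip on the bay's end wall, at x = +96 mm, z = 64 mm in the bay's frame.
- contact_plate (a joint): How far the sprung plate (white, copper strips, 70 mm wide, 2 to 50 mm over the bay's floor, under the cover) is pushed toward the bay's -x, in m: 0 free, 0.048 fully back. Free, its face is at x = -48 mm of the bay. The pack must press it back about 20 to 30 mm to be levelled clear of the lip; loaded, 12. It resists with 5 N at first plus 0.15 N per mm, and pushes the released pack home.
- meter: Multimeter lying on its back, 142 x 70 x 41 mm, beyond the work; origin at the centre of its underside. Leave it alone.
- screw_jar: Glass jar of screws with a red lid, 58 mm across, 80 mm high, origin at the centre of its underside. Leave it alone.
- adapter: Black power adapter brick 38 x 58 x 30 mm, origin at the centre of its underside. Leave it alone.
Not all that is in view belongs to the job. Leave any blue look-alike of the pack alone.

How it is judged:
On the way:
1. the pack's contact end is under the cover while the pack is tipped by more than 20 degrees (x of pack_nose in the frame of bay between -0.1 and -0.03 m and z of pack_nose in the frame of bay below 0.045 m and angle between pack's own z axis and vertical above 0.35 rad), for 0.05 s.
At the end, for the whole second after the job is handed in: The pack lies level (within 3 degrees) on the bay's floor (within 4 mm), nose under the cover, tail under the lip (its origin at 16.5 to 24 mm along the bay's x), within 10 mm of the bay's midline, the contact plate still pressed back more than 8 mm; the pack is at rest and released (x of pack in the frame of bay between 0.0165 and 0.024 m and y of pack in the frame of bay between -0.01 and 0.01 m and z of pack in the frame of bay between 0.004 and 0.012 m and angle between pack's own z axis and vertical below 0.05 rad and value of joint contact_plate above 0.008 m and linear speed of pack below 0.02 m/s); the robot touches nothing.
It fails at once if the multimeter, the screw jar or the adapter moved by more than 30 mm (distance of any of meter, screw_jar, adapter from where it was at the start of the episode above 0.03 m).
It also fails if it takes over 43 s, if anything falls off the work surface, if the arm or the gripper's body presses on something with over 40 N, if the wrist force passes 120 N, or if a joint passes its speed limit or range.

## Working session

There is one attempt and no reset: what is moved stays moved. The work goes in short steps, each a Python script; the robot and the scene stay as the last script left them, time stands still between calls to the robot, and variables do not carry over. Pictures are saved under pics/ and viewed, and the job is handed in when it is done.

```bash
ls; mkdir -p pics
python3 - <<'E'
from bench import *
import cv2,numpy as np
for n in ("scene","top"):
    c=capture(n); cv2.imwrite(f"pics/{n}0.png",c["image"]); np.savez(f"pics/{n}0.npz",**{k:c[k] for k in("image","range_z","intrinsics","R","t")})
    print(n,c["intrinsics"].tolist(),c["R"].round(3).tolist(),c["t"])
    for q in("pack","pack_handle","pack_nose","bay","cover_edge","end_wall_top","contact_plate","meter","screw_jar","adapter"):
        print(q,[(d["xy"],round(d["conf"],2)) for d in spot_in(n,q)])
print(current_clock())
E
```

```text
pics
scene [[459.3576042132257, 0.0, 253.6077801509606], [0.0, 459.3576042132257, 183.65582539636682], [0.0, 0.0, 1.0]] [[0.907, -0.421, -0.002], [-0.248, -0.53, -0.811], [0.34, 0.736, -0.586]] [-0.54401819  0.19430205  1.07231598]
pack [([241.5, 301.2], 0.9), ([290.1, 175.3], 0.46)]
pack_handle [([268.2, 242.2], 0.65), ([240.2, 305.3], 0.64)]
pack_nose [([244.8, 302.6], 0.89), ([267.0, 239.4], 0.78)]
bay [([225.0, 168.7], 0.55)]
cover_edge [([224.1, 170.3], 0.72)]
end_wall_top [([222.6, 169.0], 0.69), ([267.0, 140.7], 0.43)]
contact_plate []
meter [([325.8, 215.7], 0.75), ([270.4, 240.4], 0.56)]
screw_jar []
adapter [([291.0, 174.1], 0.65)]
top [[442.9952556468807, 0.0, 255.979288866205], [0.0, 442.9952556468807, 184.39329664599907], [0.0, 0.0, 1.0]] [[-0.013, -1.0, -0.011], [-0.99, 0.015, -0.142], [0.142, 0.009, -0.99]] [-0.03473117  0.58244021  1.07638857]
pack [([371.6, 246.8], 0.79), ([311.9, 191.4], 0.73), ([292.2, 125.1], 0.21)]
pack_handle [([313.2, 193.1], 0.78), ([369.0, 247.7], 0.73), ([188.5, 189.9], 0.56), ([158.8, 128.7], 0.22)]
pack_nose [([310.9, 194.1], 0.77), ([371.8, 248.3], 0.55)]
bay [([185.9, 193.9], 0.58)]
cover_edge [([187.0, 193.1], 0.59)]
end_wall_top [([186.1, 190.5], 0.9), ([293.1, 126.5], 0.21)]
contact_plate []
meter [([293.0, 124.1], 0.58)]
screw_jar [([157.4, 129.0], 0.82)]
adapter [([220.4, 128.3], 0.62)]
1.1
```

View pics/scene0.png

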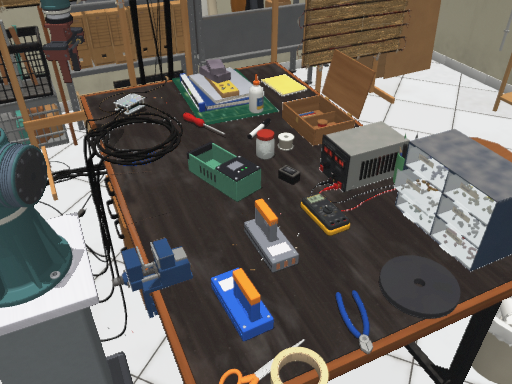

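View pics/top0.png

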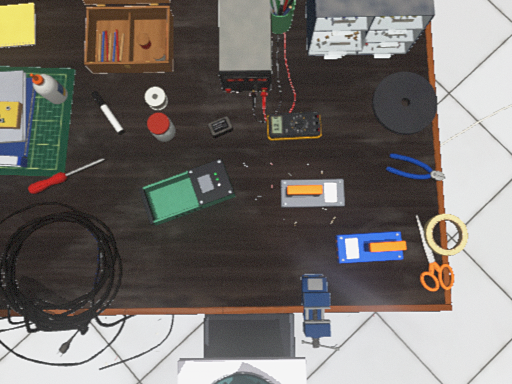

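Run:
```python
import cv2
im=cv2.imread("pics/top0.png")
cv2.imwrite("pics/crop0.png",cv2.resize(im[90:290,120:420],None,fx=2.6,fy=2.6,interpolation=cv2.INTER_CUBIC))
```

```text
(no output)
```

View pics/crop0.png

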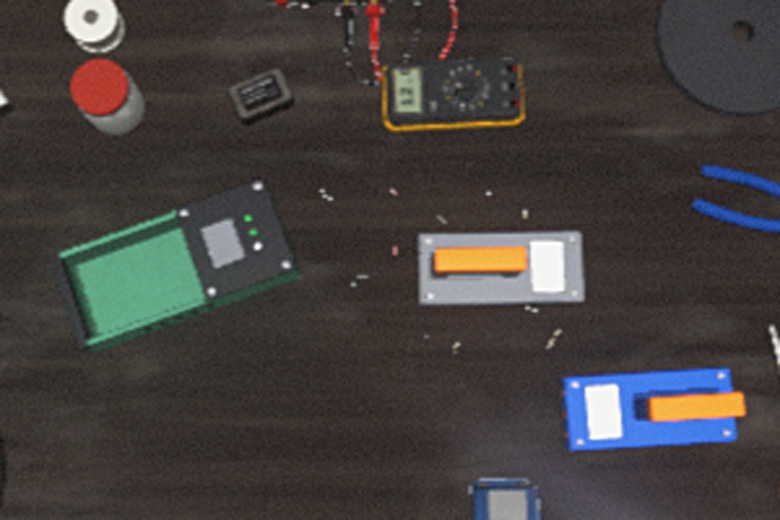

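Candidates for the pack are the grey case with orange handle at top (312,193) and scene (268,242), and a blue case at top (371,247) and scene (241,303). I choose the grey one. The crop confirms it: grey case, white label (nose) on the right, handle toward the left. The bay is at top (187,193), with its black cover at (215,182) and the open end on the left. Next I'll measure the poses.

```bash
cat > h.py <<'E'
import numpy as np,cv2
from scipy.spatial.transform import Rotation as Rn
def cloud(c):
    K=c["intrinsics"];z=c["range_z"].astype(float);v,u=np.mgrid[:384,:512]
    P=np.stack([(u-K[0,2])/K[0,0]*z,(v-K[1,2])/K[1,1]*z,z],-1)
    W=(P-c["t"])@c["R"]; W[z<=0]=np.nan
    return W
def rect(xy):
    r=cv2.minAreaRect((xy*1000).astype(np.float32)); b=cv2.boxPoints(r)/1000
    e=[b[1]-b[0],b[2]-b[1]]; l=max(e,key=np.linalg.norm)
    return np.array(r[0])/1000,sorted(r[1]),np.arctan2(l[1],l[0])
E
python3 - <<'E'
from h import *
for n in("top","scene"):
    c=np.load(f"pics/{n}0.npz");W=cloud(c);im=c["image"].astype(int)
    p={"top":((270,355),(168,218)),"scene":((235,310),(190,280))}[n]
    m=np.zeros((384,512),bool);m[p[1][0]:p[1][1],p[0][0]:p[0][1]]=1
    t=m&(W[...,2]>.022)&(W[...,2]<.042)
    P=W[t];print(n,"packtop",t.sum(),np.median(P[:,2]),rect(P[:,:2]))
    h=m&(W[...,2]>.092)&(W[...,2]<.112);P=W[h];print(" handle",h.sum(),np.median(P[:,2]),rect(P[:,:2]))
    p={"top":((135,245),(150,230)),"scene":((180,268),(140,200))}[n]
    m=np.zeros((384,512),bool);m[p[1][0]:p[1][1],p[0][0]:p[0][1]]=1
    t=m&(W[...,2]>.045)&(W[...,2]<.085);P=W[t];print(" bay rim",rect(P[:,:2]),np.percentile(P[:,2],[5,50,95]))
    t=m&(W[...,2]>.066)&(W[...,2]<.085);P=W[t];print(" cover",rect(P[:,:2]),np.median(P[:,2]))
    t=m&(abs(W[...,2])<.015)&(im[...,1]>im[...,2]+25);P=W[t];print(" floor",t.sum(),np.median(P[:,2]),P[:,:2].mean(0))
    for nm,u,v in ((("table",250,220),("table",150,260)) if n=="top" else ()): print(nm,W[v,u])
E
```

```text
top packtop 1358 0.031578855367075526 (array([ 0.55997931, -0.18401031]), [70.80037689208984, 160.33531188964844], np.float32(-1.5607125))
 handle 333 0.10022967796272651 (array([ 0.55980731, -0.15774141]), [22.10314178466797, 81.50225067138672], np.float32(1.5555081))
 bay rim (array([0.56487994, 0.13210986]), [95.63700866699219, 219.3437957763672], np.float32(-1.2375716)) [0.05417601 0.07146545 0.07566137]
 cover (array([0.56556262, 0.1313459 ]), [94.04583740234375, 217.14993286132812], np.float32(-1.2373832)) 0.07253751711712995
 floor 1323 0.0075963312041449375 [0.55423856 0.17541171]
table [ 0.49509128 -0.02571174 -0.00176989]
table [ 0.39609537  0.23258205 -0.00407019]
scene packtop 1306 0.031121378285310607 (array([ 0.59132367, -0.14509598]), [199.9770965576172, 307.4864807128906], np.float32(1.1702288))
 handle 375 0.10005786129197407 (array([ 0.50239612, -0.23809271]), [61.8740119934082, 266.0736389160156], np.float32(0.9602881))
 bay rim (array([0.62034021, 0.15212808]), [223.84324645996094, 226.2866973876953], np.float32(-1.2332792)) [0.0474628  0.06422346 0.07427291]
 cover (array([0.61956909, 0.14785803]), [217.90634155273438, 217.96095275878906], np.float32(0.3296307)) 0.07235378950125178
 floor 379 0.008348506574817931 [0.5515496  0.12798929]
```

```bash
cat >> h.py <<'E'
BO=np.array([.5644,.1345,0.]);BY=np.pi-1.2374
RB=Rn.from_euler('z',BY)
PO=np.array([.560,-.184,0.]);PY=1.575
S=1
def tcp(origin,R):   # pack origin & Rotation -> TCP pose
    M=R.as_matrix();x=S*M[:,1];z=-M[:,2]
    q=Rn.from_matrix(np.stack([x,np.cross(z,x),z],1)).as_quat()
    return (origin+R.apply([.026,0,.072])).tolist(),q.tolist()
def inbay(xn,zn,deg,dy=0):  # nose lower edge at mm xn,zn in bay, nose-down tilt deg
    R=RB*Rn.from_euler('y',-deg,degrees=True)
    o=BO+RB.apply(np.array([xn,dy,zn])/1000)+R.apply([.08,0,0])
    return tcp(o,R)
E
python3 - <<'E'
import h
from h import *
from bench import *
for s in(1,-1):
    h.S=s
    p=[tcp(PO,Rn.from_euler('z',PY)),tcp(PO+[0,0,.12],Rn.from_euler('z',PY)),inbay(0,100,30),inbay(-20,45,30),inbay(-45,10,30),inbay(-60,10,18),inbay(-74,10,5),inbay(-74,8,0)]
    for a in p:
        q=inverse_kinematics(*a);print(s,np.round(a[0],3),None if q is None else np.round(q,2))
E
```

```text
1 [ 0.56  -0.158  0.072] [-0.39  0.51  1.7  -0.    0.93  2.74]
1 [ 0.56  -0.158  0.192] [-0.39  0.36  1.59 -0.    1.19  2.74]
1 [0.546 0.187 0.215] [-0.1   0.43  1.56  0.48  1.41  2.57]
1 [0.553 0.168 0.16 ] [-0.13  0.5   1.6   0.48  1.33  2.49]
1 [0.561 0.145 0.125] [-0.17  0.55  1.6   0.47  1.29  2.44]
1 [0.558 0.152 0.111] [-0.05  0.5   1.65  0.32  1.14  2.6 ]
1 [0.556 0.158 0.091] [0.1  0.48 1.69 0.1  0.99 2.85]
1 [0.554 0.165 0.08 ] [ 0.17  0.49  1.71 -0.    0.95  2.98]
-1 [ 0.56  -0.158  0.072] [-0.39  0.51  1.7  -0.    0.93 -0.4 ]
-1 [ 0.56  -0.158  0.192] [-0.39  0.36  1.59 -0.    1.19 -0.4 ]
-1 [0.546 0.187 0.215] [-0.1   0.43  1.56  0.48  1.41 -0.57]
-1 [0.553 0.168 0.16 ] [-0.13  0.5   1.6   0.48  1.33 -0.65]
-1 [0.561 0.145 0.125] [-0.17  0.55  1.6   0.47  1.29 -0.7 ]
-1 [0.558 0.152 0.111] [-0.05  0.5   1.65  0.32  1.14 -0.54]
-1 [0.556 0.158 0.091] [ 0.1   0.48  1.69  0.1   0.99 -0.29]
-1 [0.554 0.165 0.08 ] [ 0.17  0.49  1.71 -0.    0.95 -0.16]
```

```bash
sed -i 's/^S=1/S=-1/' h.py
python3 - <<'E'
from h import *
from bench import *
R=Rn.from_euler('z',PY)
move_ptp(*tcp(PO+[0,0,.08],R)); print(current_clock())
servo_line(tcp(PO,R)[0],rate=.12)
move_gripper(0.0); print(current_finger_gap(),current_clock())
servo_line(tcp(PO+[0,0,.10],R)[0],rate=.15)
print(current_position(),current_finger_gap(),current_force(),current_torque(),current_clock())
for n in("top","scene"):
    c=capture(n); cv2.imwrite(f"pics/{n}1.png",c["image"]); np.savez(f"pics/{n}1.npz",**{k:c[k] for k in("image","range_z","intrinsics","R","t")})
E
```

```text
3.85
0.022090258775560194 5.6917
[ 0.55893437 -0.15758585  0.17096671] 0.02158287317830391 [ 0.5112633  -0.65706773 -4.12914085] [0.03750454 0.04286301 0.0087896 ] 6.5083
```

View pics/scene1.png

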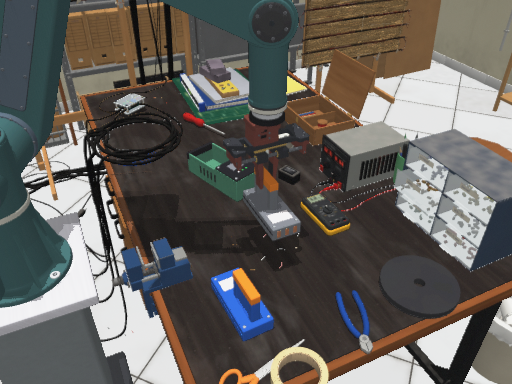

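The scene picture shows the grey pack held by its handle and lifted, at (272,213). I'll check its tilt from depth, then carry it and tip it.

```bash
cat >> h.py <<'E'
def held(c,pos,quat,box=None):
    """top-face of held pack, expressed in the expected pack frame: returns pitch err deg (+ = more nose down), z offset, nose edge x"""
    T=Rn.from_quat(quat).as_matrix();z=-T[:,2];y=S*T[:,0];x=np.cross(y,z);M=np.stack([x,y,z],1)
    o=np.array(pos)-M@[.026,0,.072]
    Q=(cloud(c)-o)@M
    m=(abs(Q[...,2]-.032)<.02)&(Q[...,0]>-.1)&(Q[...,0]<-.018)&(abs(Q[...,1])<.033)
    P=Q[m]
    for _ in range(4):
        A=np.c_[P[:,:2],np.ones(len(P))];s=np.linalg.lstsq(A,P[:,2],rcond=None)[0];r=P[:,2]-A@s;P=P[abs(r)<max(.0025,1.5*r.std())]
    return len(P),np.degrees(np.arctan(s[0])),np.degrees(np.arctan(s[1])),s[2],np.percentile(P[:,0],1),o
E
python3 - <<'E'
from h import *
from bench import *
p,q=current_position(),current_orientation()
for n in("top","scene"): print(n,held(np.load(f"pics/{n}1.npz"),p,q))
move_ptp(*inbay(0,105,30)); print(current_clock(),current_position(),inbay(0,105,30)[0])
p,q=current_position(),current_orientation()
for n in("top","scene"):
    c=capture(n); print(n,held(c,p,q)); cv2.imwrite(f"pics/{n}2.png",c["image"])
E
```

```text
top (256, np.float64(0.2875906459617348), np.float64(-1.4409288064941947), np.float64(0.03309886283294214), np.float64(-0.07525954966867408), array([ 0.55864966, -0.18346314,  0.09846545]))
scene (518, np.float64(0.9063790718784968), np.float64(0.167690823260206), np.float64(0.0322187956640133), np.float64(-0.08064168729699206), array([ 0.55864966, -0.18346314,  0.09846545]))
7.8917 [0.54641966 0.18622015 0.22002089] [0.5461396421844578, 0.18722621217919536, 0.22035382907247958]
top (68, np.float64(2.374776009801649), np.float64(0.6800134870594626), np.float64(0.03388682841826644), np.float64(-0.0795125800184045), array([0.54204531, 0.19884771, 0.14464576]))
scene (314, np.float64(1.5039494047895705), np.float64(0.34563598509753546), np.float64(0.03198749758201786), np.float64(-0.08060128761079076), array([0.54204531, 0.19884771, 0.14464576]))
```

View pics/scene2.png

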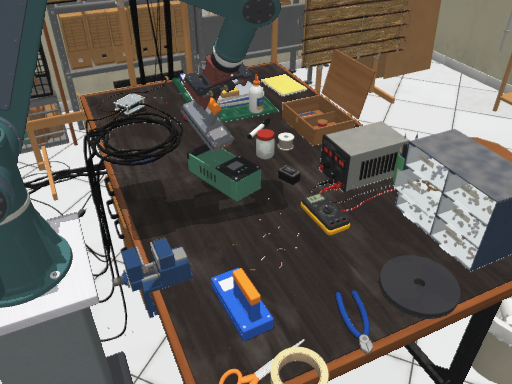

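View pics/top2.png

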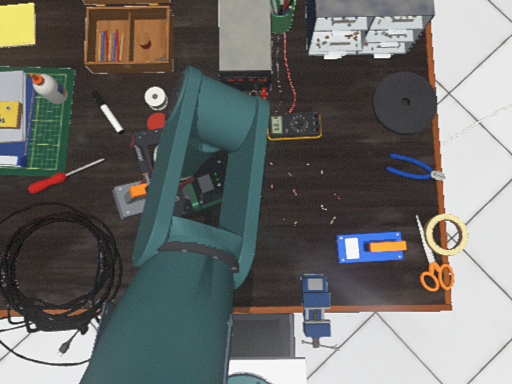

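Run:
```python
from h import *
from bench import *
def go(xn,zn,d,rate=.1,c=None):
    p,q=inbay(xn,zn,d); r=servo_line(p,q,rate=rate,contact_N=c)
    print((xn,zn,d),r,"F",RB.inv().apply(current_force()).round(1),"err",(RB.inv().apply(np.array(current_position())-p)*1000).round(1),round(current_clock(),2))
    return r
if not go(2,28,30,c=8):
  if not go(-30,13,30,.08,c=12):
    go(-42,11,30,.05,c=14)
p,q=current_position(),current_orientation()
for n in("top","scene"):
    c=capture(n); print(n,held(c,p,q)[:5]); cv2.imwrite(f"pics/{n}3.png",c["image"])
```

```text
(2, 28, 30) False F [ 0.7  0.5 -4.3] err [-0.1 -0.5  0.5] 8.91
(-30, 13, 30) False F [ 0.2  0.4 -4.9] err [-0.4  0.1 -0.2] 9.5
(-42, 11, 30) False F [ 6.   0.1 -1.9] err [1.4 0.4 0.6] 9.89
  ret = _var(a, axis=axis, dtype=dtype, out=out, ddof=ddof,
  arrmean = um.true_divide(arrmean, div, out=arrmean,
  ret = ret.dtype.type(ret / rcount)
Traceback (most recent call last):
  File "h.py", line 33, in held
    return len(P),np.degrees(np.arctan(s[0])),np.degrees(np.arctan(s[1])),s[2],np.percentile(P[:,0],1),o
                                                                               ~~~~~~~~~~~~~^^^^^^^^^^
IndexError: index -1 is out of bounds for axis 0 with size 0
```

Run:
```python
from h import *
from bench import *
c=capture("scene"); np.savez("pics/s3.npz",**{k:c[k] for k in("image","range_z","intrinsics","R","t")})
print(current_clock(),current_position())
cv2.imwrite("pics/scene3.png",cv2.resize(c["image"][70:230,140:320],None,fx=4,fy=3.7,interpolation=cv2.INTER_CUBIC)[:590])
```

```text
9.9917 [0.5590085  0.14893216 0.12694258]
```

View pics/scene3.png

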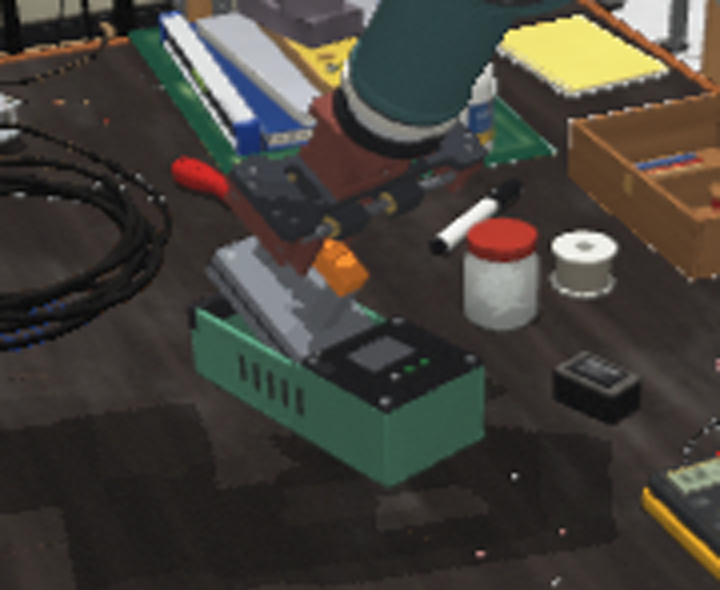

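The crop shows the nose under the cover, the tail raised above the lip, and the upright clear of the cover edge. I'll continue pushing while lowering the tilt.

```bash
cat >> h.py <<'E'
def held2(c,pos,quat):
    T=Rn.from_quat(quat).as_matrix();z=-T[:,2];y=S*T[:,0];x=np.cross(y,z);M=np.stack([x,y,z],1)
    o=np.array(pos)-M@[.026,0,.072]
    W=cloud(c);Q=(W-o)@M; B=RB.inv().apply((W-BO).reshape(-1,3)).reshape(W.shape)
    best=None
    m=(abs(Q[...,2]-.032)<.025)&(Q[...,0]>-.03)&(Q[...,0]<.085)&(abs(Q[...,1])<.034)&(abs(Q[...,1])>.013)&((B[...,2]>.078)|((B[...,0]>-.018)&(abs(B[...,1])<.037)&(B[...,0]<.092)))
    P=Q[m]; rng=np.random.default_rng(0)
    if len(P)<30: return len(P),None
    for _ in range(400):
        a=P[rng.choice(len(P),3,False)];s=np.linalg.lstsq(np.c_[a[:,:2],np.ones(3)],a[:,2],rcond=None)[0]
        if abs(s[1])>.08: continue
        i=abs(P[:,2]-P[:,:2]@s[:2]-s[2])<.002
        if best is None or i.sum()>best.sum(): best=i
    P=P[best];s=np.linalg.lstsq(np.c_[P[:,:2],np.ones(len(P))],P[:,2],rcond=None)[0]
    return len(P),"extra nose-down deg",round(np.degrees(np.arctan(s[0])),1),"roll",round(np.degrees(np.arctan(s[1])),1),"z32->",round(s[2]*1000,1),"x",P[:,0].min().round(3),P[:,0].max().round(3)
E
python3 - <<'E'
from h import *
from bench import *
print(held2(np.load("pics/s3.npz"),current_position(),current_orientation()))
def go(xn,zn,d,rate=.1,c=None):
    p,q=inbay(xn,zn,d); r=servo_line(p,q,rate=rate,contact_N=c)
    print((xn,zn,d),r,"F",RB.inv().apply(current_force()).round(1),"err",(RB.inv().apply(np.array(current_position())-p)*1000).round(1),round(current_clock(),2))
    return r
go(-48,11,27,.06,20) or go(-56,11,22,.05,20)
c=capture("scene");print(held2(c,current_position(),current_orientation()))
cv2.imwrite("pics/scene4.png",cv2.resize(c["image"][70:230,140:320],None,fx=4,fy=3.7,interpolation=cv2.INTER_CUBIC)[:590])
E
```

```text
(186, 'extra nose-down deg', np.float64(0.9), 'roll', np.float64(-0.9), 'z32->', np.float64(30.8), 'x', np.float64(-0.028), np.float64(0.08))
(-48, 11, 27) False F [5.3 0.4 0.3] err [1.9 0.4 0.7] 10.24
(-56, 11, 22) False F [ 7.3  1.9 10. ] err [ 3.1 -0.1  2.3] 10.51
(179, 'extra nose-down deg', np.float64(6.0), 'roll', np.float64(2.7), 'z32->', np.float64(27.3), 'x', np.float64(-0.02), np.float64(0.084))
```

View pics/scene4.png

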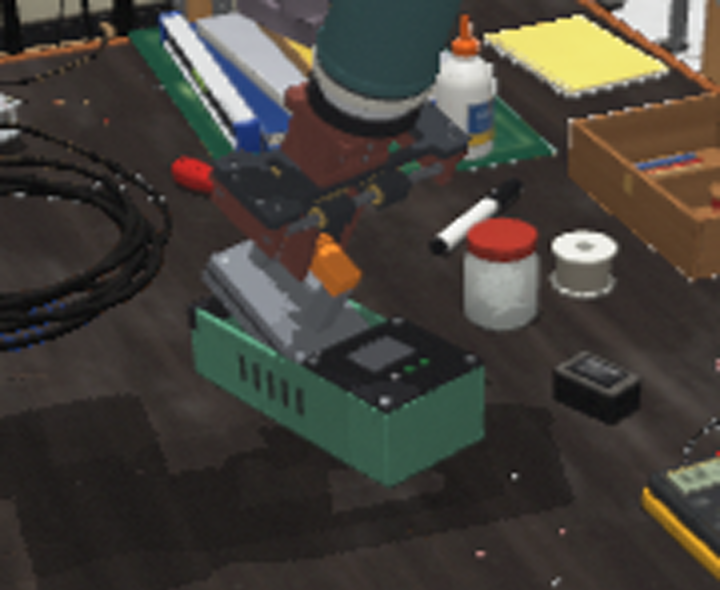

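The picture shows the pack still steep (about 28°): it has turned about 6° in the grip and its nose rests on the floor. I'll steer via the handle as a pivot, with the floor taking the moment.

```bash
cat >> h.py <<'E'
def inbay2(xn,zn,phi,slip):
    Rp=RB*Rn.from_euler('y',-phi,degrees=True);Rt=RB*Rn.from_euler('y',-(phi-slip),degrees=True)
    g=BO+RB.apply(np.array([xn,0,zn])/1000)+Rp.apply([.106,0,.091])
    return tcp(g-Rt.apply([.026,0,.091]),Rt)
def true_nose(pos,quat,phi):
    g=np.array(pos)-Rn.from_quat(quat).apply([0,0,.019])
    Rp=RB*Rn.from_euler('y',-phi,degrees=True)
    return (RB.inv().apply(g-Rp.apply([.106,0,.091])-BO)*1000).round(1)
def tooltilt(quat):
    z=RB.inv().apply(-Rn.from_quat(quat).as_matrix()[:,2]);return np.degrees(np.arctan2(-z[0],z[2]))
E
cat > step.py <<'E'
from h import *
from bench import *
import sys
def go2(xn,zn,phi,slip,rate=.05,c=25):
    p,q=inbay2(xn,zn,phi,slip); r=servo_line(p,q,rate=rate,contact_N=c)
    print((xn,zn,phi),r,"F",RB.inv().apply(current_force()).round(1),"err",(RB.inv().apply(np.array(current_position())-p)*1000).round(1),round(current_clock(),2))
    return r
def check(name):
    c=capture("scene");p,q=current_position(),current_orientation();r=held2(c,p,q);print(r)
    if r[1]: 
        phi=tooltilt(q)+r[2];print("tool tilt",round(tooltilt(q),1),"phi",round(phi,1),"nose",true_nose(p,q,phi))
    cv2.imwrite(f"pics/{name}.png",cv2.resize(c["image"][70:230,140:320],None,fx=4,fy=3.7,interpolation=cv2.INTER_CUBIC)[:590])
E
python3 - <<'E'
from step import *
go2(-52,6,27.5,6) or go2(-63,5,25,6)
check("scene5")
E
```

```text
(-52, 6, 27.5) False F [ 8.8  2.5 13.7] err [ 3.2 -0.1  3. ] 10.88
(-63, 5, 25) False F [11.8  4.8 27.8] err [ 4.6 -0.4  4.8] 11.17
(163, 'extra nose-down deg', np.float64(12.9), 'roll', np.float64(1.0), 'z32->', np.float64(22.8), 'x', np.float64(-0.006), np.float64(0.084))
tool tilt 19.5 phi 32.4 nose [-41.7  -0.4   3.4]
```

View pics/scene5.png

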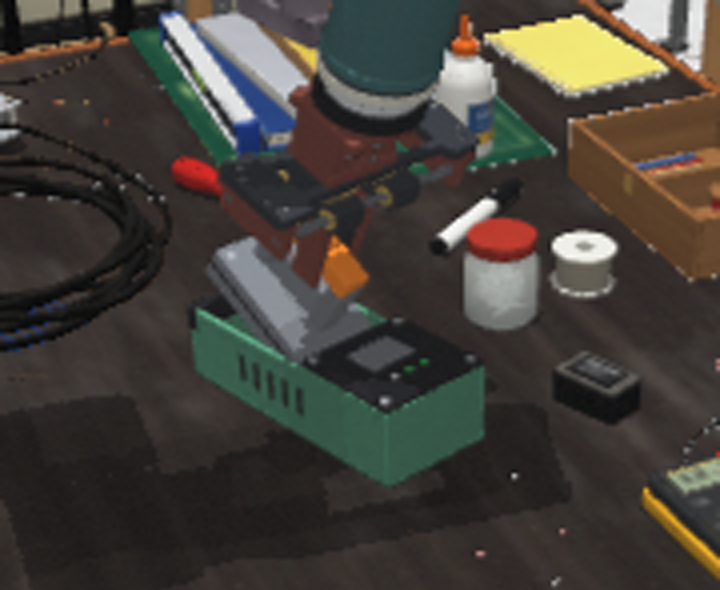

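The picture shows the pack turned further in the grip (about 32°), nose still near x = -41 mm. The bar sits too high above the push line. New plan: lay the tail on the lip, release, and re-grip low on the tail-side upright, where the floor reaction has a good lever.

Run:
```python
from step import *
go2(-37,6,29,12.9,.06,40); go2(-35,4,24.5,12.9,.05,40)
move_gripper(.05)
p=np.array(current_position());T=Rn.from_quat(current_orientation()).as_matrix()
servo_line((p-.07*T[:,2]).tolist(),rate=.15)
print(current_clock())
# move clear for viewing
p=np.array(current_position())
servo_line((p+[0,.0,.1]).tolist(),rate=.3)
for n in("scene","top"):
    c=capture(n);np.savez(f"pics/{n}6.npz",**{k:c[k] for k in("image","range_z","intrinsics","R","t")})
    cv2.imwrite(f"pics/{n}6.png",cv2.resize(c["image"][70:230,120:320],None,fx=3.7,fy=3.7,interpolation=cv2.INTER_CUBIC)[:590])
print(current_clock())
```

```text
(-37, 6, 29) False F [ 0.8  0.  -4.9] err [-0.2 -0.2 -0. ] 11.64
(-35, 4, 24.5) False F [-4.4  1.3 -0.2] err [-2.  -1.   0.4] 12.04
13.2917
13.875
```

View pics/scene6.png

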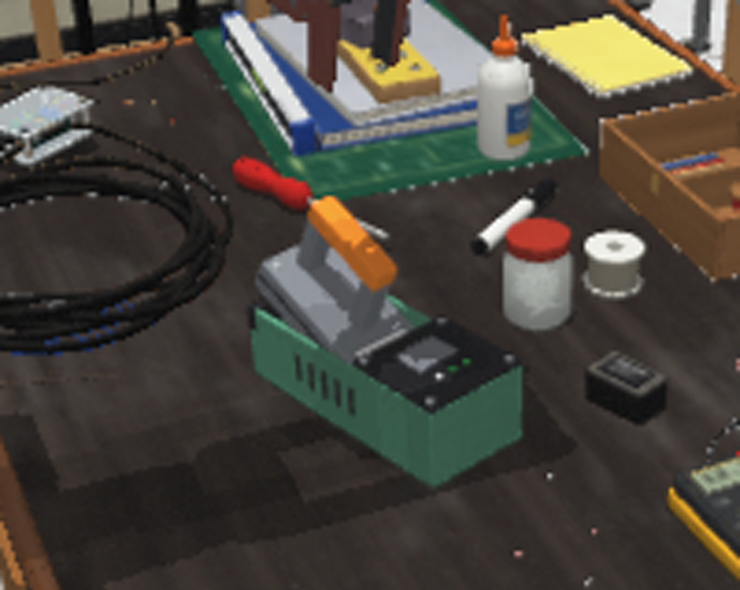

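View pics/top6.png

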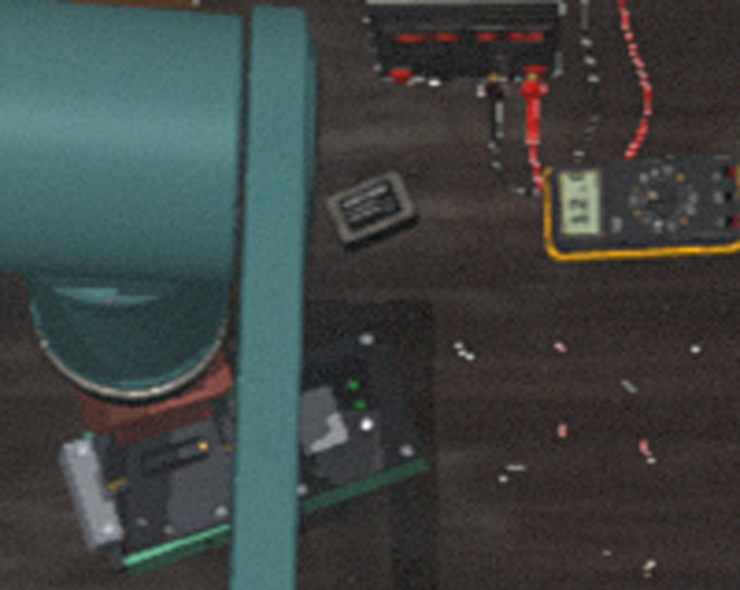

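The scene crop shows the pack lying tilted with its nose under the cover and its tail on the lip, tail-side upright free at about (305,245) in the crop. Now I'll measure its pose.

Run:
```python
from h import *
from scipy.optimize import least_squares
c=np.load("pics/scene6.npz");W=cloud(c);im=c["image"].astype(int)
B=RB.inv().apply((W-BO).reshape(-1,3)).reshape(W.shape)*1000
m=np.zeros((384,512),bool);m[100:200,175:265]=1
org=m&(im[...,2]>150)&(im[...,0]<80)&(B[...,2]>90)
grey=m&(abs(im.max(-1)-im.min(-1))<30)&(B[...,2]>75)&(abs(B[...,1])<38)&(B[...,0]>-15)&(B[...,0]<130)
O=B[org];G=B[grey];print(len(O),len(G),O.min(0),O.max(0),G.min(0),G.max(0))
# model: nose at (xn,8); phi
def tf(P,xn,zn,phi):
    c,s=np.cos(phi),np.sin(phi);dx,dz=P[:,0]-xn,P[:,2]-zn
    return dx*c+dz*s-80, P[:,1], -dx*s+dz*c
best=None
for phi in np.radians(np.arange(18,30,.25)):
  for xn in np.arange(-50,-20,1.):
    x,y,z=tf(O,xn,8,phi); xg,yg,zg=tf(G,xn,8,phi)
    # orange: signed dist to bar box
    d=np.stack([abs(x-26)-42,abs(y)-11,abs(z-91)-10]);sd=np.where((d>0).any(0),np.linalg.norm(np.maximum(d,0),axis=0),-d.max(0))
    # grey: dist to case box / uprights
    def bx(cx,hx,hy,cz,hz):
        d=np.stack([abs(xg-cx)-hx,abs(yg)-hy,abs(zg-cz)-hz]);return np.where((d>0).any(0),np.linalg.norm(np.maximum(d,0),axis=0),-d.max(0))
    g=np.minimum.reduce([abs(bx(0,80,35,16,16)),abs(bx(-8,8,10,56.5,24.5)),abs(bx(60,8,10,56.5,24.5))])
    e=np.minimum(abs(sd),6).mean()*1.+np.minimum(g,6).mean()
    if best is None or e<best[0]: best=(e,np.degrees(phi),xn,np.minimum(abs(sd),6).mean())
print(best)
x,y,z=tf(O,best[2],8,np.radians(best[1]));print("bar pack-frame",np.percentile(x,[2,98]),np.percentile(y,[2,50,98]),np.percentile(z,[2,98]))
```

```text
244 466 [-13.6645708  -10.8969493  112.47444046] [ 66.54934557  15.65793683 159.76143374] [ -5.20629632 -26.13991005  75.071782  ] [111.17179922  37.97434535 138.63209019]
(np.float64(2.8778924293997115), np.float64(23.5), np.float64(-31.0), np.float64(1.410420368163077))
bar pack-frame [-15.84078359  63.12782863] [-8.05607769  7.99236418 14.23900627] [ 84.86533521 104.15829063]
```

```bash
cat > step2.py <<'E'
from step import *
GX,GZ=140.,58.   # grasp point from nose, pack frame (mm)
def pose(xn,zn,phi,slip=0.,back=0.):
    Rp=RB*Rn.from_euler('y',-phi,degrees=True);Rt=RB*Rn.from_euler('y',-(phi-slip),degrees=True)
    g=BO+RB.apply(np.array([xn,0,zn])/1000)+Rp.apply(np.array([GX,0,GZ])/1000)
    o=g-Rt.apply([.026,0,.091-back]); return tcp(o,Rt)
def go3(xn,zn,phi,slip=0.,rate=.06,c=30):
    p,q=pose(xn,zn,phi,slip); r=servo_line(p,q,rate=rate,contact_N=c)
    print((xn,zn,phi),r,"F",RB.inv().apply(current_force()).round(1),"err",(RB.inv().apply(np.array(current_position())-p)*1000).round(1),round(current_clock(),2))
    return r
def check3(name):
    c=capture("scene");p,q=current_position(),current_orientation()
    g=RB.inv().apply(np.array(p)-Rn.from_quat(q).apply([0,0,.019])-BO)*1000
    tt=tooltilt(q)
    W=cloud(c);B=RB.inv().apply((W-BO).reshape(-1,3)).reshape(W.shape)*1000
    im=c["image"].astype(int);m=np.zeros((384,512),bool);m[95:205,170:270]=1
    O=B[m&(im[...,2]>150)&(im[...,0]<80)&(B[...,2]>60)]
    G=B[m&(np.ptp(im,axis=-1)<30)&(B[...,2]>35)&(abs(B[...,1])<34)&(B[...,0]>-17)&(B[...,0]<92+30*(B[...,2]>78))]
    best=[9e9]
    for phi in np.arange(tt-8,tt+16,.5):
        a=np.radians(phi);C,S_=np.cos(a),np.sin(a)
        def loc(P): dx,dz=P[:,0]-g[0],P[:,2]-g[2];return dx*C+dz*S_+GX-80,P[:,1],-dx*S_+dz*C+GZ
        x,y,z=loc(O);xg,yg,zg=loc(G)
        ok=(xg<45)|(abs(yg)>22)
        bx=np.abs(zg[ok]-32); e=np.minimum(bx,5).mean()
        d=np.stack([abs(x-26)-42,abs(y-2)-12,abs(z-91)-10]);sd=abs(np.where((d>0).any(0),np.linalg.norm(np.maximum(d,0),axis=0),-d.max(0)))
        e+=np.minimum(sd,8).mean() if len(O) else 0
        if e<best[0]: best=[e,phi,len(O),len(G)]
    phi=best[1];a=np.radians(phi)
    print("tool",round(tt,1),"phi",round(phi,1),"fit",best,"nose",(g[0]-GX*np.cos(a)+GZ*np.sin(a)).round(1),(g[2]-GX*np.sin(a)-GZ*np.cos(a)).round(1))
    cv2.imwrite(f"pics/{name}.png",cv2.resize(c["image"][70:230,120:320],None,fx=3.7,fy=3.7,interpolation=cv2.INTER_CUBIC)[:590])
E
python3 - <<'E'
from step2 import *
a=pose(-31,8,23.5,back=.09)
print(current_finger_gap(),a,inverse_kinematics(*a))
move_ptp(*a)
servo_line(pose(-31,8,23.5)[0],rate=.12,contact_N=10)
print(current_clock(),current_position(),pose(-31,8,23.5)[0],current_force())
move_gripper(0.); print(current_finger_gap(),current_force(),current_clock())
check3("scene7")
E
```

```text
0.050088502266926654 ([0.5493627403122552, 0.17791961712354012, 0.18212561924521548], [0.9654739499095715, 0.16245026696984044, -0.03378970412372603, -0.2008188703849044]) [-0.05799281  0.43022693  1.59185496  0.39201628  1.30459635 -0.53118619]
15.2667 [0.53848621 0.21184023 0.10047543] [0.5376184318338757, 0.21183094060274904, 0.09959021255055431] [-0.21323703  0.32394305 -0.76765353]
0.021544331106567612 [ 0.33315837 -1.11490381  1.5634038 ] 15.8167
tool 23.5 phi 24.0 fit [np.float64(7.349763570361464), np.float64(23.988274860832284), 257, 917] nose -30.2 7.3
```

View pics/scene7.png

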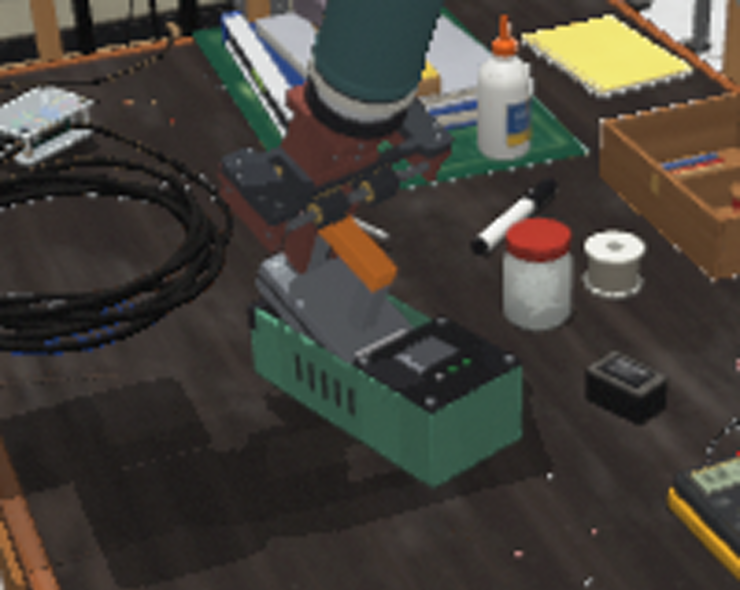

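The picture shows the fingers straddling the tail-side upright below the bar (crop (300,235)), with the pack unmoved. Next, push.

Run:
```python
from step2 import *
go3(-33,9,27) or go3(-45,8,26.5) or go3(-60,7,25)
check3("scene8")
```

```text
(-33, 9, 27) False F [-0.6 -0.5 -3.5] err [-0.4  0.2 -0.5] 16.2
(-45, 8, 26.5) True F [ 3.7 -0.2  1.2] err [7.4 0.1 2.9] 16.43
tool 27.2 phi 28.7 fit [np.float64(6.813487554684937), np.float64(28.686683884967387), 263, 791] nose -33.0 6.9
```

View pics/scene8.png

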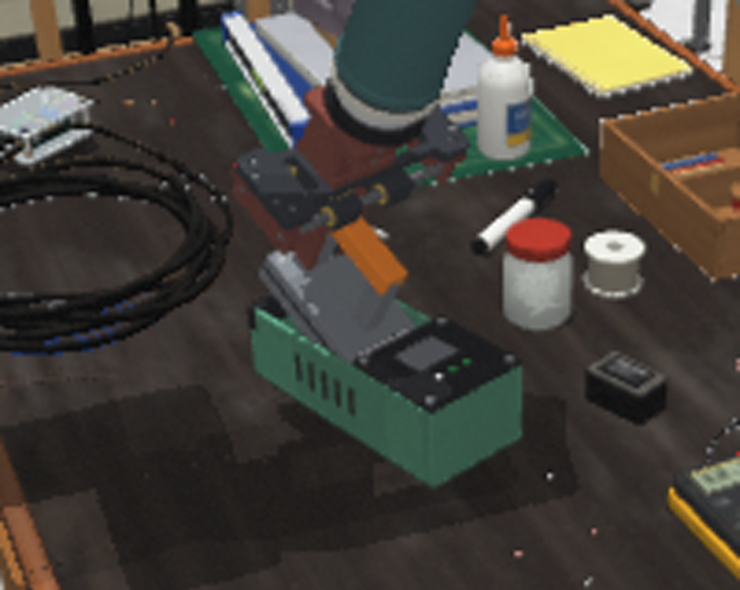

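Run:
```python
from step2 import *
go3(-48,8,27,0,.05,50) or go3(-60,7,25,0,.05,50)
check3("scene9")
```

```text
(-48, 8, 27) False F [16.1  0.7 23.1] err [ 5.4 -0.5  4.3] 16.84
(-60, 7, 25) False F [21.5  1.8 35.9] err [ 7.2 -1.   6.2] 17.19
tool 25.7 phi 31.2 fit [np.float64(6.976581621989291), np.float64(31.22470992984988), 254, 756] nose -40.2 2.7
```

View pics/scene9.png

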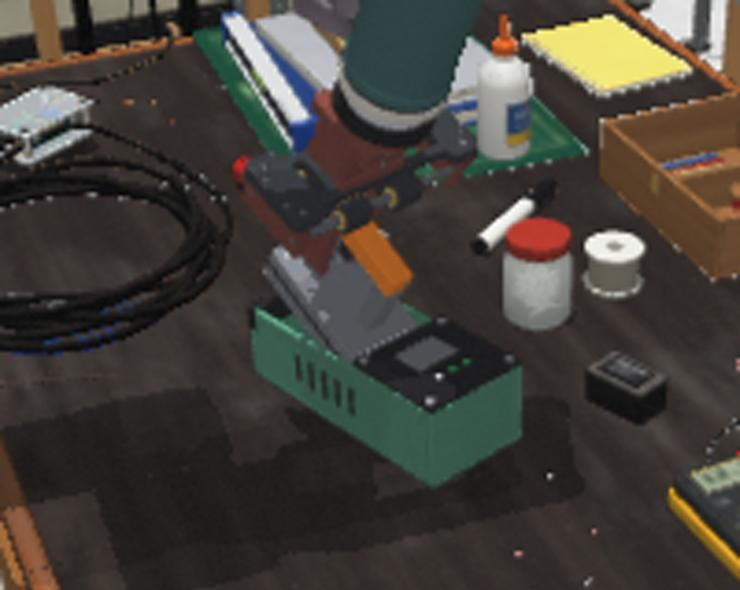

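The pack fit is noisy and most of the force comes from pressing down, so I'll ease off the vertical, push more horizontally and check with a wireframe overlay.

```bash
cat >> step2.py <<'E'
from scipy.optimize import brentq
def state():
    p,q=current_position(),current_orientation()
    return RB.inv().apply(np.array(p)-Rn.from_quat(q).apply([0,0,.019])-BO)*1000,tooltilt(q)
def phifloor(g):
    f=lambda a:g[2]-GX*np.sin(a)-GZ*np.cos(a)-8
    try:a=brentq(f,-.3,.7)
    except ValueError:a=0
    return np.degrees(a),g[0]-GX*np.cos(a)+GZ*np.sin(a)
def overlay(name):
    c=capture("scene");g,tt=state();im=c["image"].copy();im=cv2.resize(im,None,fx=4,fy=4,interpolation=cv2.INTER_CUBIC)
    pf,xf=phifloor(g);print("tool",round(tt,1),"phi if nose on floor",round(pf,1),"nose x",round(xf,1),"F",RB.inv().apply(current_force()).round(1),round(current_clock(),2))
    for phi,col in((tt,(0,0,255)),(pf,(255,255,0))):
        R=Rn.from_euler('y',-phi,degrees=True)
        for (x0,x1,y0,y1,z0,z1) in((-80,80,-35,35,0,32),(-16,68,-11,11,81,101)):
            V=np.array([[x,y,z] for x in(x0,x1) for y in(y0,y1) for z in(z0,z1)],float)
            Wd=BO+RB.apply((R.apply(V-[GX-80,0,GZ])+g)/1000)
            C=Wd@c["R"].T+c["t"];uv=C@np.array(c["intrinsics"]).T;uv=uv[:,:2]/uv[:,2:]*4+1.5
            for i in range(8):
                for b in(1,2,4):
                    j=i^b
                    if j>i: cv2.line(im,tuple(int(v) for v in uv[i]),tuple(int(v) for v in uv[j]),col,1,cv2.LINE_AA)
    cv2.imwrite(f"pics/{name}.png",im[300:860,460:1200])
E
python3 - <<'E'
from step2 import *
overlay("ov1")
E
```

```text
tool 25.7 phi if nose on floor 27.9 nose x -47.1 F [20.8  1.9 35.7] 17.29
```

View pics/ov1.png

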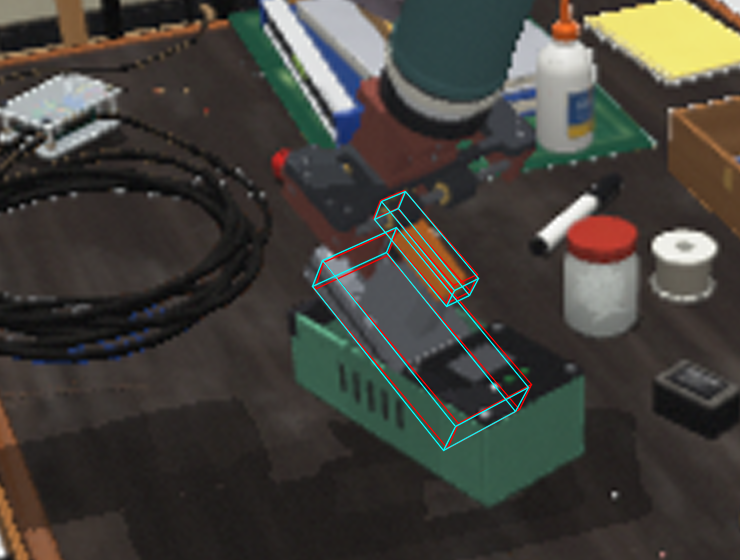

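The overlay shows that the pack slid about 5 mm tailward in the grip and is near 30°, nose about -41. Pressing down just adds friction. I'll regulate the vertical force to a light value while pushing horizontally in small steps.

```bash
sed -i 's/^GX,GZ=.*/GX,GZ=136.5,56./' step2.py
python3 - <<'E'
from step2 import *
zc=10.
def one(xn,phi,slip,rate=.06):
    global zc
    p,q=pose(xn,zc,phi,slip); servo_line(p,q,rate=rate)
    f=RB.inv().apply(current_force()); g,tt=state(); pf,xf=phifloor(g)
    print((xn,round(zc,1),phi),"F",f.round(1),"tool",round(tt,1),"phif",round(pf,1),"nose",round(xf,1),round(current_clock(),2))
    zc+=np.clip((f[2]-5)/8,-2,2)
    return f
one(-44,30,5)
for x,ph in((-48,29.5),(-52,29),(-56,28),(-60,27)): one(x,ph,6)
overlay("ov2")
E
```

```text
(-44, 10.0, 30) F [ 5.9 -0.5  5.1] tool 25.1 phif 31.5 nose -39.7 17.59
(-48, np.float64(10.0), 29.5) F [8.9 1.4 9. ] tool 23.7 phif 31.3 nose -42.3 17.84
(-52, np.float64(10.5), 29) F [ 9.1  1.3 15.9] tool 23.3 phif 31.6 nose -44.1 18.09
(-56, np.float64(11.9), 28) F [11.2  0.1 15.9] tool 22.3 phif 31.6 nose -46.2 18.34
(-60, np.float64(13.2), 27) F [12.1  2.2 17.5] tool 21.3 phif 31.5 nose -48.2 18.59
tool 21.3 phi if nose on floor 31.5 nose x -48.3 F [11.5  1.5 17.9] 18.64
```

View pics/ov2.png

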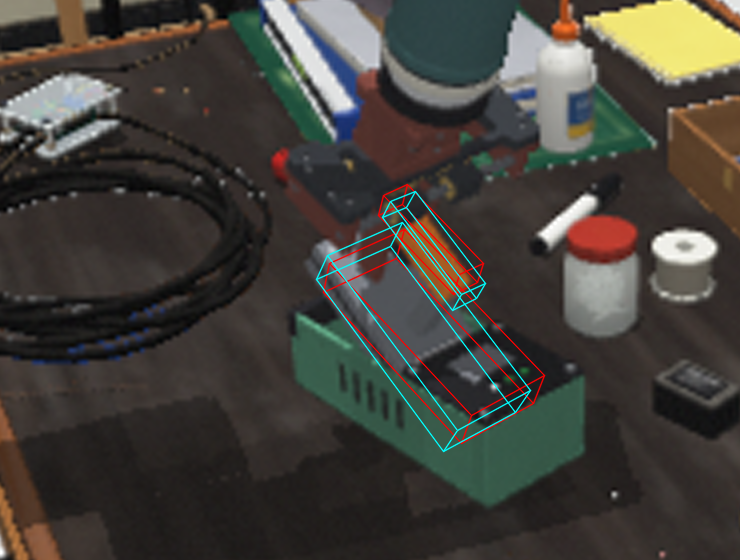

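```bash
cat > fit.py <<'E'
from h import *
from scipy.optimize import minimize
def fitpack(c,x0=(-40,28,2),onfloor=True):
    W=cloud(c);B=RB.inv().apply((W-BO).reshape(-1,3)).reshape(W.shape)*1000
    im=c["image"].astype(int);m=np.zeros((384,512),bool);m[80:210,165:275]=1
    org=m&(im[...,2]>140)&(im[...,2]>im[...,0]+90)&(im[...,1]>50)&(B[...,2]>60)&(abs(B[...,1])<40)
    gr=m&(np.ptp(im,axis=-1)<28)&(im.mean(-1)>60)&(abs(B[...,1])<42)&(((B[...,2]>30)&(B[...,0]>-18)&(B[...,0]<90)&(abs(B[...,1])<38))|((B[...,2]>70)&(B[...,0]>40)))&(B[...,0]<140)&(B[...,2]<150)
    O=B[org];G=B[gr]
    def box(x,y,z,cx,hx,hy,cz,hz):
        d=np.stack([abs(x-cx)-hx,abs(y)-hy,abs(z-cz)-hz]);return abs(np.where((d>0).any(0),np.linalg.norm(np.maximum(d,0),axis=0),d.max(0)))
    def loc(P,v):
        a=np.radians(v[1]);C,S_=np.cos(a),np.sin(a);dx,dz=P[:,0]-v[0],P[:,2]-v[3];return dx*C+dz*S_-80,P[:,1]-v[2],-dx*S_+dz*C
    def cost(v):
        v=list(v)+([9.5] if len(v)==3 else [])
        o=np.minimum(box(*loc(O,v),26,42,11,91,10),8);l=loc(G,v)
        g=np.minimum(np.minimum.reduce([box(*l,0,80,35,16,16),box(*l,-8,8,10,56.5,24.5),box(*l,60,8,10,56.5,24.5)]),4)
        return o.sum()/max(len(O),1)+1.5*g.mean()+.002*abs(v[2]-2)
    best=None
    for dx in(-14,-7,0,7,14):
        for dp in(-6,0,6):
            r=minimize(cost,[x0[0]+dx,x0[1]+dp,x0[2]]+([] if onfloor else [9.5]),method="Nelder-Mead")
            if best is None or r.fun<best.fun: best=r
    return best.x.round(1),round(best.fun,2),len(O),len(G)
E
python3 - <<'E'
from fit import *
import bench
for n in("s3","scene6"):
    print(n,fitpack(np.load(f"pics/{n}.npz")),fitpack(np.load(f"pics/{n}.npz"),onfloor=False))
c=bench.capture("scene");np.savez("pics/s10.npz",**{k:c[k] for k in("image","range_z","intrinsics","R","t")})
print(fitpack(c),fitpack(c,onfloor=False))
E
```

```text
s3 (array([-36.1,  31.4,   2. ]), np.float64(3.54), 117, 670) (array([-37. ,  30.7,   1.9,  10.4]), np.float64(3.47), 117, 670)
scene6 (array([-32.2,  22.6,   1. ]), np.float64(3.49), 256, 776) (array([-30.5,  23.7,   1. ,   7.9]), np.float64(3.37), 256, 776)
(array([-29.1,  34.5,   1.7]), np.float64(3.77), 183, 654) (array([-28.8,  35.5,   1.6,   7.5]), np.float64(3.63), 183, 654)
```

The fit shows the pack has steepened to about 34.5° with its nose back near -29: floor friction (about 0.5) jams it at this angle. New plan: lay it on the lip again and release. Then push the tail face with closed fingers until the tail drops inside the lip, and press the tail down.

Run:
```python
import step2
from step2 import *
from fit import fitpack
g,tt=state();a=np.radians(34.5);d=np.array([g[0]+29,g[2]-9]);
step2.GX=d[0]*np.cos(a)+d[1]*np.sin(a);step2.GZ=-d[0]*np.sin(a)+d[1]*np.cos(a)
print("grasp",step2.GX,step2.GZ)
go3(-29,10,33,34.5-tt,.1,None); go3(-31,9,25,34.5-tt,.08,25)
move_gripper(.05)
p=np.array(current_position());T=Rn.from_quat(current_orientation()).as_matrix()
p2=p-.10*T[:,2]; servo_line(p2.tolist(),rate=.25)
c=capture("scene");np.savez("pics/s11.npz",**{k:c[k] for k in("image","range_z","intrinsics","R","t")})
print(current_clock(),fitpack(c,(-31,24,2)))
cv2.imwrite("pics/s11.png",cv2.resize(c["image"][70:230,120:320],None,fx=3.7,fy=3.7,interpolation=cv2.INTER_CUBIC)[:590])
```

```text
grasp 122.79299741331388 58.86770124906025
(-29, 10, 33) False F [ 2.8 -0.5  1.7] err [ 0.2  0.5 -0.6] 18.94
(-31, 9, 25) False F [2.8 0.4 5.3] err [ 0.5  0.1 -0.1] 19.3
20.5333 (array([-32.5,  22.5,   2.5]), np.float64(3.58), 246, 754)
```

View pics/s11.png

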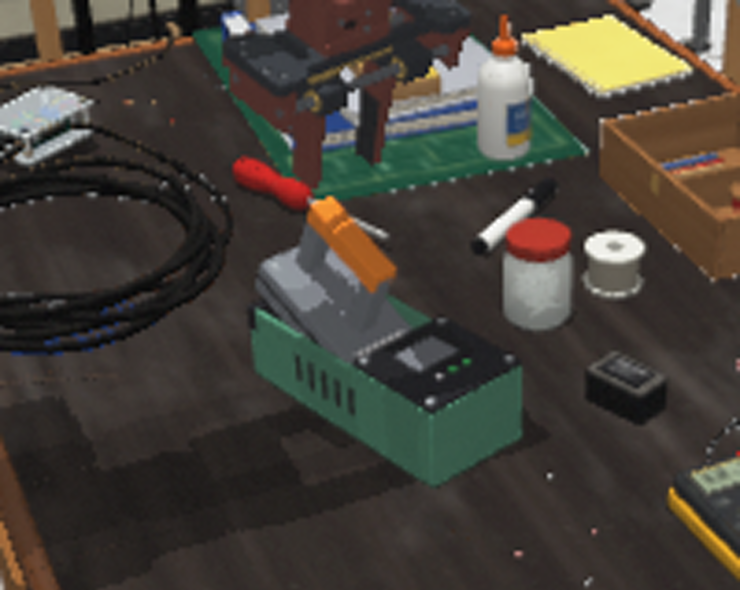

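```bash
cat > push.py <<'E'
from step2 import *
from fit import fitpack
def tp(x,y,z,tilt=0):
    R=RB*Rn.from_euler('y',-tilt,degrees=True);M=R.as_matrix();zz=-M[:,2];xx=S*M[:,1]
    return (BO+RB.apply(np.array([x,y,z])/1000)).tolist(),Rn.from_matrix(np.stack([xx,np.cross(zz,xx),zz],1)).as_quat().tolist()
def ln(x,y,z,tilt=0,rate=.06,c=None):
    p,q=tp(x,y,z,tilt);r=servo_line(p,q,rate=rate,contact_N=c)
    print((x,y,z),r,"F",RB.inv().apply(current_force()).round(1),"at",(RB.inv().apply(np.array(current_position())-BO)*1000).round(1),round(current_clock(),2));return r
def look(name,x0):
    c=capture("scene");np.savez(f"pics/{name}.npz",**{k:c[k] for k in("image","range_z","intrinsics","R","t")})
    print(fitpack(c,x0))
    cv2.imwrite(f"pics/{name}.png",cv2.resize(c["image"][70:230,120:320],None,fx=3.7,fy=3.7,interpolation=cv2.INTER_CUBIC)[:590])
E
python3 - <<'E'
from push import *
a=tp(152,1.5,130);print(inverse_kinematics(*a))
move_gripper(0.);move_ptp(*a);print(current_clock())
ln(150,1.5,73,rate=.15,c=8)
ln(118,1.5,71,rate=.08,c=5)
look("p1",(-33,23,2))
E
```

```text
[ 3.77519913e-01  4.32536173e-01  1.64943959e+00 -4.44089210e-16
  1.05961689e+00  4.41235865e-02]
21.9917
(150, 1.5, 73) False F [-0.7  0.1  0.3] at [148.9   0.9  73.5] 22.52
(118, 1.5, 71) True F [ 0.1 -1.1  0.4] at [118.4   1.6  71.3] 22.95
(array([-39.6,  21.3,   2.9]), np.float64(3.49), 257, 707)
```

View pics/p1.png

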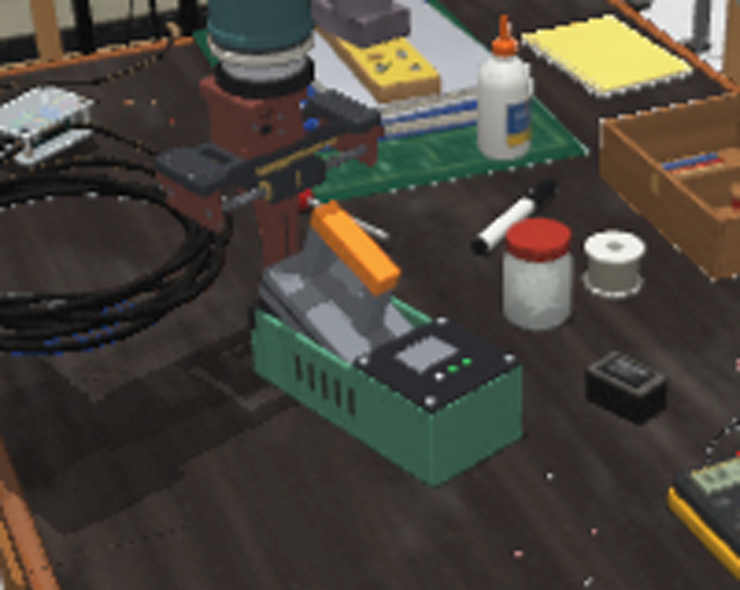

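The picture shows the closed fingers behind the tail (crop (280,235)) and the pack already moving in: nose about -39.6, 21°. I'll keep pushing.

Run:
```python
from push import *
ln(110,1.5,70,c=30) or ln(102,1.5,69,c=30)
look("p2",(-50,21,2))
ln(96,1.5,68.5,c=30)
look("p3",(-60,20,2))
```

```text
(110, 1.5, 70) False F [5.9 0.6 0.8] at [111.1   1.8  69.9] 23.31
(102, 1.5, 69) False F [9.  0.2 0.9] at [104.    1.8  69. ] 23.59
(array([-54.7,  20.5,   2.8]), np.float64(3.37), 257, 621)
(96, 1.5, 68.5) False F [12.2  0.2  2.4] at [98.5  1.8 68.6] 23.89
(array([-59.6,  20.4,   2.6]), np.float64(3.39), 261, 574)
```

View pics/p3.png

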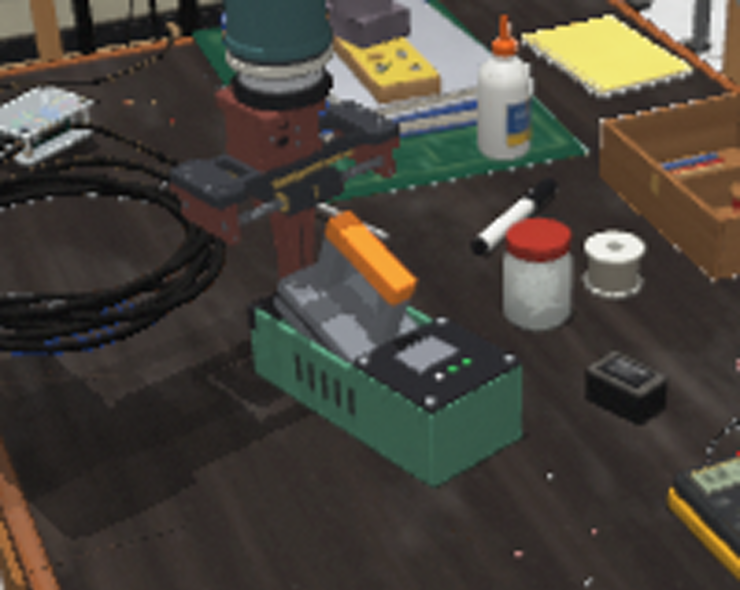

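The picture shows the tail now inboard of the lip (tail bottom about x = 90, z = 64), held there by the fingertip. I'll lean the fingers so the tip drags the tail down past the lip edge.

Run:
```python
from push import *
for t in(-12,-25): print(inverse_kinematics(*tp(93,1.5,62,t)))
ln(94,1.5,66.5,-12,.015,25) or ln(93,1.5,62,-25,.02,25)
look("p4",(-62,18,2))
```

```text
[ 0.41235514  0.53641737  1.70272637 -0.26040429  0.93567266  0.23749917]
[ 0.54885237  0.59744226  1.6694335  -0.50128885  1.03351292  0.51037403]
(94, 1.5, 66.5) False F [10.   0.5  3.6] at [96.4  0.9 66.6] 24.32
(93, 1.5, 62) True F [ 3.5  2.9 11.3] at [98.8  1.2 66.3] 24.53
(array([-59.7,  13.7,   2.8]), np.float64(3.19), 240, 547)
```

View pics/p4.png

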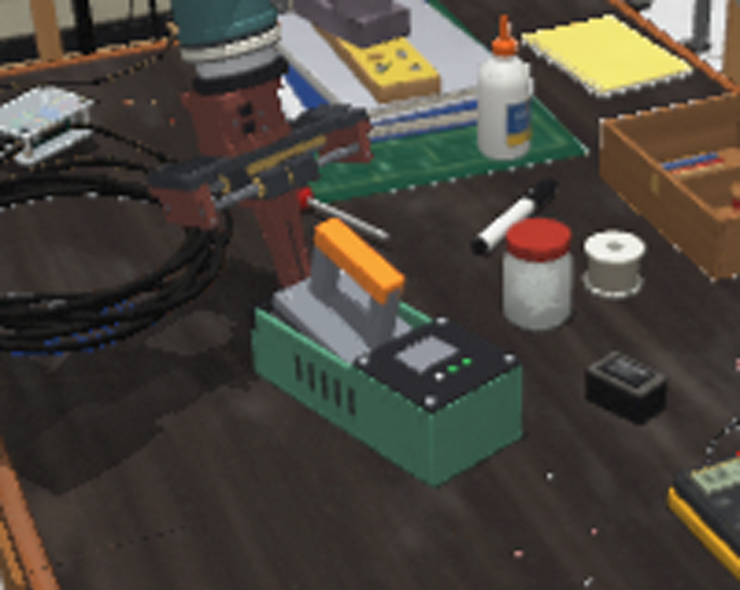

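The picture shows the tail dropped below the lip's upper edge (about 14°) and pressed against its inner face. Next, lift off and press down on the bar's tail end, following its arc.

Run:
```python
from push import *
ln(108,1.5,85,-20,.12); ln(100,1.5,165,0,.25)
ln(52,1.5,152,0,.2); 
ln(53,1.5,136,0,.08,8)
for x,z in((60,127),(67,118),(72,110),(73,105)):
    if ln(x,1.5,z,0,.08,40): break
look("p5",(-64,3,2))
```

```text
(108, 1.5, 85) False F [-0.5  0.7  0.8] at [107.8   1.2  85. ] 24.92
(100, 1.5, 165) False F [0.6 0.5 0.2] at [ 97.9   1.9 164.7] 25.44
(52, 1.5, 152) False F [0.2 0.3 0.5] at [ 52.7   2.9 150. ] 25.84
(53, 1.5, 136) True F [-0.5 -0.1 -0.6] at [ 54.5   2.  138.3] 26.07
(60, 1.5, 127) False F [ 0.9 -0.4  0.3] at [ 60.7   1.5 126.8] 26.42
(67, 1.5, 118) False F [ 0.1  0.8 -0.5] at [ 67.2   1.8 117.6] 26.71
(72, 1.5, 110) False F [-0.1  0.7  0.3] at [ 72.2   1.8 109.6] 26.98
(73, 1.5, 105) False F [-1.8 11.5 37. ] at [ 72.3   1.6 109.1] 27.23
(array([-59.9,  -1. ,   3.5]), np.float64(3.22), 171, 348)
```

View pics/p5.png

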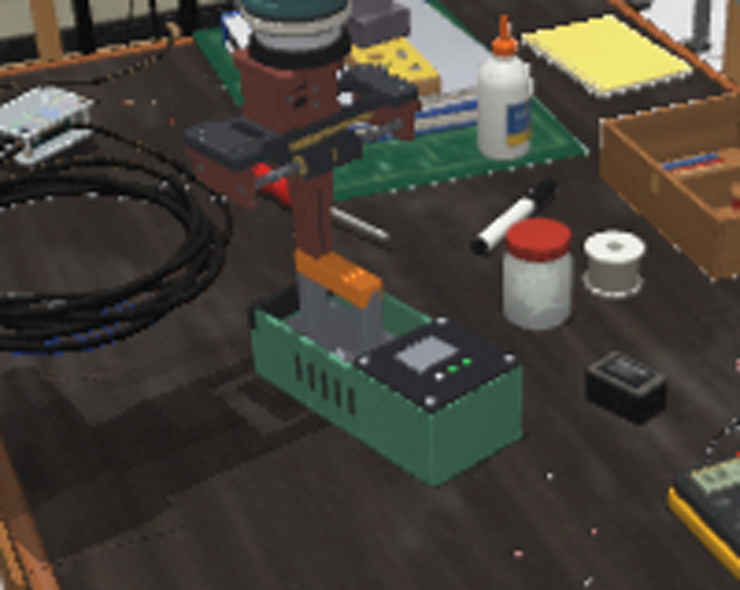

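The picture shows the pack level in the bay (bar top at z = 109 mm, as for loaded). I'll withdraw and verify with both cameras.

Run:
```python
from push import *
ln(72,1.5,180,0,.25)
p=tp(72,1.5,180)[0]; move_ptp([.30,.42,.30],current_orientation())
print(current_clock(),current_force())
c0=np.load("pics/top0.npz")
for n in("scene","top"):
    c=capture(n);np.savez(f"pics/{n}9.npz",**{k:c[k] for k in("image","range_z","intrinsics","R","t")})
    W=cloud(c);B=RB.inv().apply((W-BO).reshape(-1,3)).reshape(W.shape)*1000;im=c["image"].astype(int)
    O=B[(im[...,2]>140)&(im[...,2]>im[...,0]+90)&(im[...,1]>50)&(abs(B[...,1])<40)&(B[...,0]>-40)&(B[...,0]<110)&(B[...,2]>80)]
    T=O[O[:,2]>102]; print(n,len(O),"bar x",np.percentile(O[:,0],[1,99]).round(1),"y",np.percentile(T[:,1],[2,98]).round(1),"slope",np.degrees(np.polyfit(T[:,0],T[:,2],1)[0]).round(2),"top z",np.median(T[:,2]).round(1))
    G=B[(np.ptp(im,axis=-1)<40)&(im.mean(-1)>70)&(abs(B[...,1])<33)&(abs(B[...,1])>14)&(B[...,0]>-18)&(B[...,0]<95)&(B[...,2]<60)&(B[...,2]>25)]
    print(" case top z",len(G),np.median(G[:,2]).round(1) if len(G) else None)
    if n=="scene": print(fitpack(c,(-60,0,2)))
    cv2.imwrite(f"pics/{n}9.png",cv2.resize(c["image"][80:260,120:360],None,fx=3.2,fy=3.2,interpolation=cv2.INTER_CUBIC))
```

```text
(72, 1.5, 180) False F [ 0.2  0.2 -0.1] at [ 72.    1.2 180.6] 27.73
29.025 [-0.30026301  0.09840656 -0.29359712]
scene 211 bar x [ 3.7 87.4] y [-6. 16.] slope 0.51 top z 108.1
 case top z 83 40.0
(array([-60.1,  -0.9,   3. ]), np.float64(3.17), 211, 340)
top 339 bar x [ 4.3 85.7] y [-9.6 11.2] slope 0.24 top z 108.2
 case top z 528 39.5
```

View pics/scene9.png

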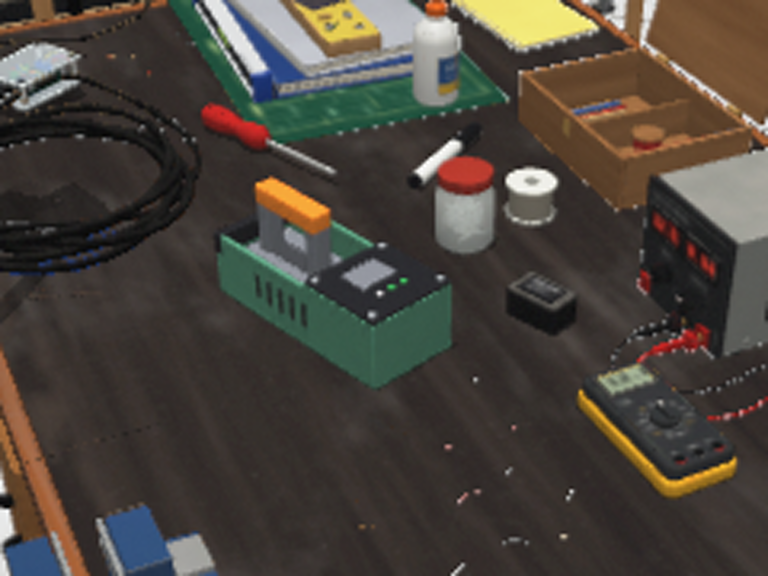

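View pics/top9.png

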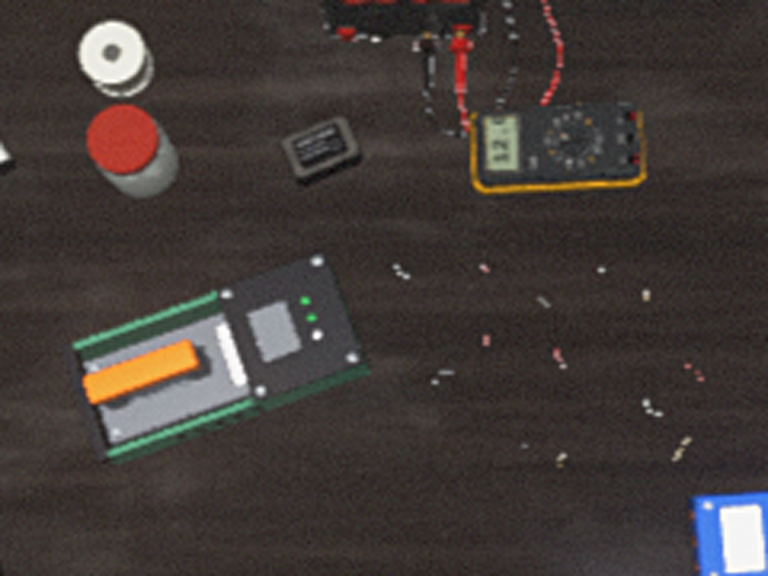

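Both views show the pack level inside the bay. Scene: handle at (292,205). Top: bar at (140,370), the tail against the end wall and the nose under the cover. The bar spans bay x 4 to 86–87 mm (4 to 88 expected), its top is at z = 108 and the case top at z = 40. The meter, jar and adapter look untouched.

Run:
```python
from bench import *
close_job();print(current_clock())
```

```text
the job is handed in; nothing more can be done
the job is handed in; nothing more can be done
```

The grey pack is in the green bay, level and released, and I handed the job in at about 29 s of the 43 s allowed. No verdict was reported.

**What I did:** I carried the pack by its handle, tipped it about 30° and fed the nose under the cover against the plate. My fit then put the nose at about x = -37 to -40 mm, just above the floor, at 30–31°.

**What failed:** Pushing with the pack held slipped twice, first on the bar and then on the tail-side upright. The pack turned in the grip and its nose jammed on floor friction. I laid it on the lip, let go and pushed the tail in with closed fingers. I then dragged the tail below the lip edge and pressed the bar down until the pack was level.

**Last checks:**

| Check | Measured | Required |
|---|---|---|
| Pack origin along the bay (x) | about +20 mm | 16.5–24 mm |
| Sideways offset (y) | +1 mm (top camera), +3 to +5 mm (scene camera) | within 10 mm |
| Height of case top (z) | 39.5–40 mm | 40 mm when flat on the floor (within 4 mm) |
| Tilt | under 1° | within 3° |

- **Camera disagreement:** the two cameras differ by a few millimetres sideways; both values are within the limit.
- **Contact plate:** it is hidden under the cover, so I infer about 12 mm of compression from the pack's position.
- **Other objects:** the multimeter, screw jar and adapter look unmoved in the pictures; I did not measure them.
- **Arm:** it was clear of everything.

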